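Fetch the pillow block from the back of the shelf bin

TASK

The order needs the pillow block bearing at the back of the red bin: stand the three tall parts that are in front of it on the rubber mat, then set the pillow block on its base in the blue tote while they wait there, and then put the three parts back upright in the bin, each on the very spot where it stood. Set parts down rather than dropping them, never knock one over, and leave the loose bearing, the scanner and the carton where they lie.

Things in the scene. Friction and masses are not known exactly. Their poses are not given: they have to be found in the camera images.
- bin: Red shelf bin, fixed; outside 225 mm deep (x), 138 wide (y); walls and floor 4 mm; side and back walls 75 mm high, front (-x, robot side) 35, side walls sloping to it. Origin: centre of underside. In it, about: block across the back at x +60 mm (32 mm clear behind), two tall parts side by side before it at x +12, y +30 and -30, the third foremost at x -45, y 0; any part may be on any spot.
- tube: Steel spacer tube standing upright, outside diameter 44 mm, open bore 31 mm, 105 mm tall, about 0.62 kg. Origin: centre of its underside, z up along its axis.
- hexbar: Steel hexagonal coupling nut standing upright, 38 mm across flats (44 mm across corners), 112 mm tall, small dark bore (23 mm) in its top, about 0.74 kg. Origin: centre of its underside, z up; two flats face along its x, which starts within 10 degrees of the bin's x.
- spindle: Stepped shaft of turned aluminium standing upright on its thick end: lower 60 mm of 44 mm diameter, above it a neck of 27 mm diameter, 125 mm tall in all, about 0.36 kg. Origin: centre of its underside, z up along its axis.
- block: Pillow block bearing (grey cast housing, steel bearing) standing at the back of the bin. Base 110 mm long (y), 28 deep (x), 12 thick; round housing 54 wide (y), 26 thick (x), top 55 above the underside. Steel inner ring, diameter 32, axis along x, centred 28 up, is 32 long in x: grip across x there, 32 mm wide. About 0.55 kg. Origin: centre of underside, z up.
- mat: Dark ribbed rubber mat lying on the bench at one side of the bin, fixed, 230 mm (its x) by 150 mm (its y), 4 mm thick. Origin: centre of its underside. The side area for the three tall parts.
- tote: Blue open container (order tote) at the other side of the bin, fixed and empty, outside 200 mm (its x) by 150 mm (its y) by 75 mm high, walls and floor 4 mm thick. Origin: centre of its underside.
- bearing: Bystander: loose ball bearing lying flat on the bench between the robot and the bin, 62 mm diameter, 16 mm thick. Origin: centre of the underside. Not to be disturbed.
- scanner: Bystander: hand-held barcode scanner lying on its side behind and to the right of the bin, about 110 by 120 mm, 32 mm high. Origin: on the bench under its body. Not to be disturbed.
- carton: Bystander: small cardboard box, 90 by 60 by 45 mm high, behind and to the left of the bin. Origin: centre of the underside. Not to be disturbed.

How it is judged:
By the outcome, as a careful person would: the job done as asked, in the order asked, and still so for the second after the job is handed in, with the robot touching nothing.
It also fails if it takes over 136 s, if anything falls off the work surface, if the arm or the gripper's body presses on something with over 40 N, if the wrist force passes 120 N, or if a joint passes its speed limit or range.

ROBOT

A 7-joint arm with a two-finger parallel gripper is mounted at the origin on the work surface. World frame = base frame: x ahead of the robot, y to its left, z up, the work surface at z = 0. Lengths are in m, angles in rad, forces in N, time in s.
With the tool pointing down it reaches from about 0.35 to 0.9 m from the base axis. Payload 8.1 kg.
Tool frame: the origin (TCP) lies on the centre line of the jaws, within the pads' length; the fingertips stand 25 mm ahead of it and the grasp point (between the pads) lies 6 mm ahead of it (robot.tip_reach is the distance from the TCP to the fingertips, in m); z points along the fingers, y is the direction in which the jaws open and shut (so a half turn about z gives the same grasp; the last joint's range is limited). The gripper opens to 92 mm and grips with 3 to 60 N. Pads are 19 mm wide; open, the fingers measure 130 mm over their backs; the gripper's body (75 mm by 190 mm) begins 47 mm behind the grasp point.
Start: joints at [-1.341, 0.434, 0.025, 1.573, -0.012, 1.134, -0.075], TCP at [0.204, 0.591, 0.252] pointing down, gripper open.
Joint ranges: [-2.62, 2.62], [-0.44, 2.09], [-1.27, 1.32], [0.08, 2.57], [-1.32, 4.46], [0.12, 2], [-2.74, 2.74]. Speed limits (rad/s): [2.22, 2.22, 3.01, 3.01, 3.14, 3.14, 3.14].

INTERFACE

Orientations are given as a rotation vector (axis times angle).
In Python, from plant import robot, get_image, finder gives the robot as it stands.
- The arm moves only by the tool apply_moves, never from a script. Its argument "targets" is a list of rows, each a list of 4 numbers: the shift along the tool's x, y, z in m, then the turn about the tool's z in rad. A call has 1 to 12 rows; each row shifts and turns the commanded pose from where the row before left it, along the tool's axes as they then stand; what a row does not reach is not made up. A row lasts 1/10 s, in which the tool goes at most 50 mm and 8.59 degrees, less where a joint would pass 70% of its speed; a pose out of reach is approached as far as the arm can. A call with a gripper value outside its range is refused whole. "hand" is the opening in per cent of the stroke, from 0 (shut) to 100 (fully open), set as the call begins (left out, the last holds). The fingers move at their own pace and stop on an object; "force" is the grip in N (left out, the last holds). Time passes only in rows, so rows that do not move let the fingers close. It gives the time, the measured TCP pose, the force and the opening at its end, in the units of the state.
- robot.read_state(): the state, without advancing time (a new reading comes with each control period).
- get_image(name): name is "side" or "top"; returns a dict with "frame" (480x640x3 uint8, red, green, blue), "depth" (480x640 float32, m along the optical axis (not along the pixel's ray), 0 where there is no reading), "fx", "fy", "cx", "cy" (pixels), "dist" ([k1, k2, p1, p2, k3] as OpenCV has them; the pictures are not rectified), "eye" and "attitude" of the camera in the world. Camera axes: x right, y up, looking along -z (the intrinsics and any distortion apply to the point x, -y, -z); pixel columns grow to the right and rows downward; lengths in m; the calibration is good to about 2 mm. A picture is of the moment at which its call begins.
- robot.sign_off(): hands the job in, once; it reports no verdict.
Trained networks look in a picture, given as the dict that the camera call returned (one of the last four; its "shot" number tells which), for a name from the list of things; names that differ only in an ending like _2 or _b are one class to them, and where a whole thing is asked for, a point or a joint stands for the part that bears it (a point fixed in the world has none). Each returns a list of dicts, best first, with "p" (0 to 1); they miss things now and then, are a little off and sometimes report something else, mostly with a low value. They report only what shows in the picture. A call takes as long as a camera call.
- finder.silhouettes(label, picture): "mask" (480x640 bool, what is visible of it) and "rect" ([left, top, right, bottom] in pixels, round what is visible of it).
The state is a dict: "t": time; "joint_positions": joint angles; "qd": joint speeds; "joint_efforts": joint torques, N m; "tcp_pos": TCP position; "tool_rot": TCP orientation; "contact_force": force on the tool from outside, world axes, zero at the start; "wrist_torque": the same for the moment, N m; "gripper_width": opening from 0.0 (shut) to 1.0 (fully open).
Only numpy, scipy, OpenCV 4.12 (cv2) and the standard library are available. Lean on these libraries where they do the work, as an engineer would, in place of code of your own. Each camera call takes 0.05 s, during which the arm holds its last target. There are 200 camera calls.

## Working session

There is one attempt and no reset: what is moved stays moved. The work goes in short steps, Python scripts to look and compute and a tool call to move; the robot and the scene stay as the last step left them, time stands still between calls to the robot, and variables do not carry over. Pictures are saved under pics/ and viewed, about 12 in all and at most 16, crops included, and the job is handed in when it is done.

Besides the shell and the picture viewer there is one more tool, called after "Emit:" by a JSON object that holds its "op" and its "data", one argument or row to a line. apply_moves: Moves the arm, as the interface text tells. Its arguments: {"type":"object","properties":{"targets":{"type":"array"},"hand":{"type":"number"},"force":{"type":"number"}},"required":["targets"]}

```bash
ls; mkdir -p pics
cat > h.py <<'E'
import numpy as np, cv2
from plant import robot, get_image, finder
from scipy.spatial.transform import Rotation as R
def att(im):
    a=np.array(im['attitude'],float)
    return a if a.shape==(3,3) else R.from_rotvec(a).as_matrix()
def cloud(im):
    K=np.array([[im['fx'],0,im['cx']],[0,im['fy'],im['cy']],[0,0,1]],float)
    v,u=np.mgrid[0:480,0:640]
    p=cv2.undistortPoints(np.stack([u.ravel(),v.ravel()],1).astype(np.float64)[:,None],K,np.array(im['dist'],float))[:,0].reshape(480,640,2)
    d=im['depth']; c=np.stack([p[...,0]*d,-p[...,1]*d,-d],-1)
    w=c@att(im).T+np.array(im['eye'])
    w[d==0]=np.nan
    return w
def save(im,n,crop=None,s=1):
    f=im['frame'][...,::-1]
    if crop: f=f[crop[1]:crop[3],crop[0]:crop[2]]
    cv2.imwrite('pics/'+n,cv2.resize(f,None,fx=s,fy=s))
E
python3 - <<'E'
from h import *
print(robot.read_state())
for n in('top','side'):
    im=get_image(n);save(im,n+'0.png');print(n,im['eye'],im['attitude'],im['fx'],im['dist'])
    w=cloud(im);np.save(n+'0.npy',w)
    for l in 'bin tube hexbar spindle block mat tote bearing scanner carton'.split():
        for r in finder.silhouettes(l,im)[:2]:
            m=r['mask'];q=w[m];q=q[~np.isnan(q[:,0])]
            if len(q): print(l,round(float(r['p']),2),np.round(r['rect']),'med',np.round(np.median(q,0),3),'lo',np.round(np.percentile(q,3,0),3),'hi',np.round(np.percentile(q,97,0),3))
E
```

```text
pics
{'t': 0.0, 'joint_positions': array([-1.340614  ,  0.43524868,  0.0249783 ,  1.57409254, -0.01162315,
        1.13399727, -0.07512159]), 'qd': array([ 0.00315795, -0.00019983,  0.00074358,  0.0012143 ,  0.00019447,
       -0.00101761,  0.00091313]), 'joint_efforts': array([ 2.67100477e-04, -6.67850447e+01,  9.84825119e-01, -3.14479208e+01,
       -6.06874935e-02,  4.27161204e-02,  1.50317796e-04]), 'tcp_pos': array([0.20406398, 0.5902486 , 0.2509308 ]), 'tool_rot': array([-5.20465512e-01, -3.09803808e+00,  2.50456680e-03]), 'contact_force': array([ 0.73667184, -0.29408816, -1.28507218]), 'wrist_torque': array([-0.01265411,  0.05600242,  0.00673898]), 'gripper_width': 0.9985182498901741}
top [0.38871521 0.01680963 1.18097758] [ 0.13914627 -0.13888464 -1.57533931] 611.7130049917284 [-0.1974082  0.         0.         0.         0.       ]
bin 0.91 [302. 162. 392. 293.] med [ 0.602 -0.015  0.007] lo [ 0.505 -0.088  0.002] hi [0.727 0.057 0.079]
bin 0.36 [351. 203. 377. 232.] med [ 0.625 -0.042  0.116] lo [ 0.612 -0.061  0.025] hi [ 0.649 -0.024  0.121]
tube 0.67 [341. 234. 365. 264.
[... 1720 characters left out ...]
o [ 0.611 -0.003  0.022] hi [0.637 0.026 0.13 ]
block 0.53 [331. 219. 366. 239.] med [ 0.668 -0.031  0.037] lo [ 0.612 -0.056  0.008] hi [0.69  0.026 0.072]
mat 0.67 [111. 185. 240. 253.] med [0.483 0.301 0.004] lo [0.384 0.235 0.002] hi [0.6   0.38  0.006]
tote 0.68 [341. 282. 535. 462.] med [ 0.505 -0.306  0.026] lo [ 0.395 -0.388  0.002] hi [ 0.6   -0.232  0.075]
bearing 0.95 [238. 291. 279. 328.] med [ 0.424 -0.034  0.014] lo [ 0.398 -0.058  0.002] hi [ 0.453 -0.004  0.017]
scanner 0.84 [487. 250. 559. 317.] med [ 0.744 -0.307  0.024] lo [ 0.716 -0.382  0.006] hi [ 0.807 -0.257  0.03 ]
carton 0.57 [246. 158. 295. 195.] med [0.712 0.243 0.036] lo [0.681 0.224 0.001] hi [0.773 0.29  0.047]
```

Run:
```python
from h import *
a=cv2.imread('pics/top0.png')[120:380,130:570];cv2.imwrite('pics/top0c.png',cv2.resize(a,None,fx=1.8,fy=1.8))
t=np.load('top0.npy');s=np.load('side0.npy')
# part tops
for n,c,z0,rad in(('tube',(.569,-.02),.109,.022),('hexbar',(.631,-.043),.116,.0205),('spindle',(.622,.017),.129,.0135)):
  for nm,w in(('top',t),('side',s)):
    P=w[~np.isnan(w[...,0])]
    P=P[(np.hypot(P[:,0]-c[0],P[:,1]-c[1])<.035)&(P[:,2]>z0-.008)&(P[:,2]<z0+.012)]
    (x,y),r=cv2.minEnclosingCircle(P[:,:2].astype(np.float32))
    bx=(np.percentile(P,2,0)+np.percentile(P,98,0))/2
    print(n,nm,len(P),'mec',np.round([x,y,r],4),'bbox',np.round(bx,4),np.round(np.percentile(P,98,0)-np.percentile(P,2,0),4),'zmed',np.round(np.median(P[:,2]),4))
# rims
for n,lo,hi,zz in(('bin',(.48,-.11),(.75,.09),(.068,.085)),('tote',(.37,-.43),(.63,-.2),(.068,.085)),('mat',(.35,.2),(.63,.41),(.0025,.012))):
  for nm,w in(('top',t),('side',s)):
    P=w[~np.isnan(w[...,0])]
    P=P[(P[:,0]>lo[0])&(P[:,0]<hi[0])&(P[:,1]>lo[1])&(P[:,1]<hi[1])&(P[:,2]>zz[0])&(P[:,2]<zz[1])]
    print(n,nm,len(P),cv2.minAreaRect(P[:,:2].astype(np.float32)),np.median(P[:,2]))
```

```text
tube top 260 mec [ 0.5712 -0.0197  0.0221] bbox [ 0.5709 -0.0201  0.1086] [0.041  0.0393 0.0108] zmed 0.11
tube side 307 mec [ 0.5705 -0.0187  0.0227] bbox [ 0.5697 -0.0191  0.1058] [0.0407 0.0399 0.0089] zmed 0.1075
hexbar top 407 mec [ 0.6319 -0.0434  0.0219] bbox [ 0.6311 -0.043   0.1159] [0.0371 0.0373 0.0128] zmed 0.1175
hexbar side 323 mec [ 0.6307 -0.0416  0.0227] bbox [ 0.6303 -0.0422  0.1133] [0.0377 0.0375 0.0096] zmed 0.116
spindle top 187 mec [0.625  0.0167 0.0135] bbox [0.6247 0.0167 0.1299] [0.0249 0.0246 0.0091] zmed 0.1302
spindle side 146 mec [0.6235 0.0179 0.0147] bbox [0.6229 0.018  0.1261] [0.0237 0.0247 0.0094] zmed 0.1286
bin top 1413 ((0.6348692774772644, -0.012851737439632416), (0.19148126244544983, 0.1466587781906128), 6.079716682434082) 0.07653759672257054
bin side 1475 ((0.6386209726333618, -0.010195039212703705), (0.18811018764972687, 0.1482691764831543), 5.773431301116943) 0.07529330095505465
tote top 2197 ((0.49952250719070435, -0.31125450134277344), (0.1635023057460785, 0.2121637463569641), 85.89981842041016) 0.07606650249235702
tote side 4052 ((0.49913501739501953, -0.30878499150276184), (0.16320760548114777, 0.2149188071489334), 85.5302505493164) 0.0741858988282974
mat top 9202 ((0.4899423122406006, 0.30506613850593567), (0.20966139435768127, 0.2800423502922058), 89.91432189941406) 0.005085973567950153
mat side 3928 ((0.4865649938583374, 0.2929341495037079), (0.18520627915859222, 0.28206998109817505), 85.10206604003906) 0.004311266785178625
```

View pics/top0c.png

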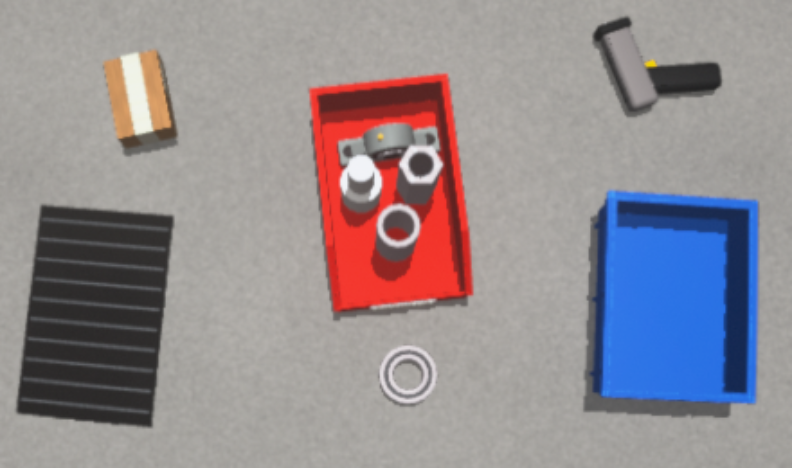

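```bash
cat >> h.py <<'E'
def to(x,y,zg,ang=None,st=None):
    "turn (rad about tool z) first, then shift in the turned tool axes; zg = grasp point height"
    st=st or robot.read_state()
    M=R.from_rotvec(st['tool_rot']).as_matrix(); p=np.array(st['tcp_pos'])
    cur=np.degrees(np.arctan2(M[1,1],M[0,1])); a=cur if ang is None else ang
    d=(a-cur+90)%180-90
    a=np.radians(cur+d); T=np.array([[-np.sin(a),np.cos(a),0],[np.cos(a),np.sin(a),0],[0,0,-1]]).T
    T=np.array([[np.cos(a+np.pi/2),np.cos(a),0],[np.sin(a+np.pi/2),np.sin(a),0],[0,0,-1]])
    dd=T.T@(np.array([x,y,zg+.006])-p)
    print('t',round(st['t'],2),'grasp',np.round(p-[0,0,.006],4),'jaw',round(cur,2),'tilt',np.round(M[:2,2],4),'turn',round(-np.radians(d),4),'shift',np.round(dd,4),'q',np.round(st['joint_positions'],2),'w',round(st['gripper_width']*92,1),'F',np.round(st['contact_force'],1))
    return dd
E
python3 - <<'E'
from h import *
t=np.load('top0.npy');s=np.load('side0.npy')
for w in(t,s):
    P=w[~np.isnan(w[...,0])];c=np.array([.631,-.0428])
    P=P[(np.hypot(P[:,0]-c[0],P[:,1]-c[1])<.028)&(P[:,2]>.108)&(P[:,2]<.128)][:,:2]-c
    best=[]
    for a in np.arange(-24,36,1.):
        k=np.radians(a+np.arange(3)*60); pr=P@np.array([np.cos(k),np.sin(k)])
        best.append((np.sum(np.percentile(pr,99,0)-np.percentile(pr,1,0)),a))
    best.sort();print(best[:5],best[-1])
    k=np.radians(best[0][1]+np.arange(3)*60);pr=P@np.array([np.cos(k),np.sin(k)]);print(np.percentile(pr,[1,99],0))
to(.571,-.0195,.25,96.5)
E
```

```text
[(np.float64(0.1127344437733436), np.float64(-4.0)), (np.float64(0.1127993221550621), np.float64(-1.0)), (np.float64(0.11293794326818792), np.float64(-5.0)), (np.float64(0.11296160653952651), np.float64(0.0)), (np.float64(0.11297092175588762), np.float64(-3.0))] (np.float64(0.11854215668219963), np.float64(30.0))
[[-0.01852054 -0.01855562 -0.0188924 ]
 [ 0.01932028  0.01874288  0.01870272]]
[(np.float64(0.11531506879341612), np.float64(-2.0)), (np.float64(0.11549686964089598), np.float64(-3.0)), (np.float64(0.11550744814006517), np.float64(-1.0)), (np.float64(0.11564352349842148), np.float64(0.0)), (np.float64(0.11584653194649625), np.float64(1.0))] (np.float64(0.12253108960990315), np.float64(29.0))
[[-0.01973254 -0.01838833 -0.01715047]
 [ 0.01890285  0.02063639  0.0205045 ]]
t 1.1 grasp [0.2042 0.5907 0.2458] jaw 70.93 tilt [0.     0.0001] turn -0.4463 shift [-0.2953 -0.6478 -0.0042] q [-1.34  0.43  0.03  1.57 -0.01  1.13 -0.08] w 91.9 F [ 0.5 -0.7  0.9]
```

Emit:
{"op": "apply_moves", "data": {
  "targets": [
    [0,0,0,-0.1488],
    [0,0,0,-0.1488],
    [0,0,0,-0.1488],
    [-0.0197,-0.0432,0,0],
    [-0.0197,-0.0432,0,0],
    [-0.0197,-0.0432,0,0],
    [-0.0197,-0.0432,0,0],
    [-0.0197,-0.0432,0,0],
    [-0.0197,-0.0432,0,0],
    [-0.0197,-0.0432,0,0],
    [-0.0197,-0.0432,0,0],
    [-0.0197,-0.0432,0,0]
  ],
  "hand": 100,
  "force": 35
}}

```text
t: 2.3
tcp_pos: [0.4252, 0.2228, 0.2521]
tool_rot: [-0.178, 3.136, 0.001]
contact_force: [0.7, 0.5, -0.6]
gripper_width: 0.999
```

Emit:
{"op": "apply_moves", "data": {
  "targets": [
    [-0.0197,-0.0432,0,0],
    [-0.0197,-0.0432,0,0],
    [-0.0197,-0.0432,0,0],
    [-0.0197,-0.0432,0,0],
    [-0.0197,-0.0432,0,0],
    [0,0,0,0]
  ]
}}

```text
t: 2.9
tcp_pos: [0.5492, 0.0137, 0.252]
tool_rot: [-0.164, 3.135, -0.006]
contact_force: [-0.2, -1.0, 0.2]
gripper_width: 1.001
```

Run:
```python
from h import *
to(.571,-.0195,.092,96.5)
```

```text
t 2.9 grasp [0.5492 0.0137 0.246 ] jaw 95.97 tilt [ 0.0021 -0.0035] turn -0.0092 shift [-0.0179 -0.0354  0.154 ] q [-0.31  0.31  0.24  1.78 -0.08  1.06  1.63] w 92.1 F [-0.2 -1.   0.2]
```

Emit:
{"op": "apply_moves", "data": {
  "targets": [
    [-0.0179,-0.0354,0,-0.0092],
    [0,0,0.045,0],
    [0,0,0.045,0],
    [0,0,0.03,0],
    [0,0,0,0],
    [0,0,0,0]
  ]
}}

```text
t: 3.5
tcp_pos: [0.5687, -0.0118, 0.1323]
tool_rot: [0.193, -3.135, -0.0]
contact_force: [-0.3, -0.3, 1.5]
gripper_width: 0.998
```

Run:
```python
from h import *
to(.571,-.0195,.092,96.5)
```

```text
t 3.5 grasp [ 0.5687 -0.0118  0.1263] jaw 97.04 tilt [-0.0003  0.    ] turn 0.0095 shift [-0.0014 -0.0079  0.0343] q [-0.23  0.47  0.22  1.86 -0.13  0.82  1.75] w 91.8 F [-0.3 -0.3  1.5]
```

Emit:
{"op": "apply_moves", "data": {
  "targets": [
    [-0.0014,-0.0079,0,0.0095],
    [0,0,0.017,0],
    [0,0,0.017,0],
    [0,0,0,0],
    [0,0,0,0]
  ]
}}

```text
t: 4.0
tcp_pos: [0.5718, -0.0201, 0.0992]
tool_rot: [-0.177, 3.135, -0.0]
contact_force: [0.5, 0.8, 0.3]
gripper_width: 1.001
```

Run:
```python
from h import *
to(.571,-.0195,.092,96.5)
im=get_image('side');save(im,'s1.png',(200,120,420,320),3)
```

```text
t 4.0 grasp [ 0.5718 -0.0201  0.0932] jaw 96.46 tilt [0.0019 0.0001] turn -0.0008 shift [0.0007 0.0007 0.0012] q [-0.21  0.52  0.21  1.88 -0.15  0.75  1.77] w 92.1 F [0.5 0.8 0.3]
```

View pics/s1.png

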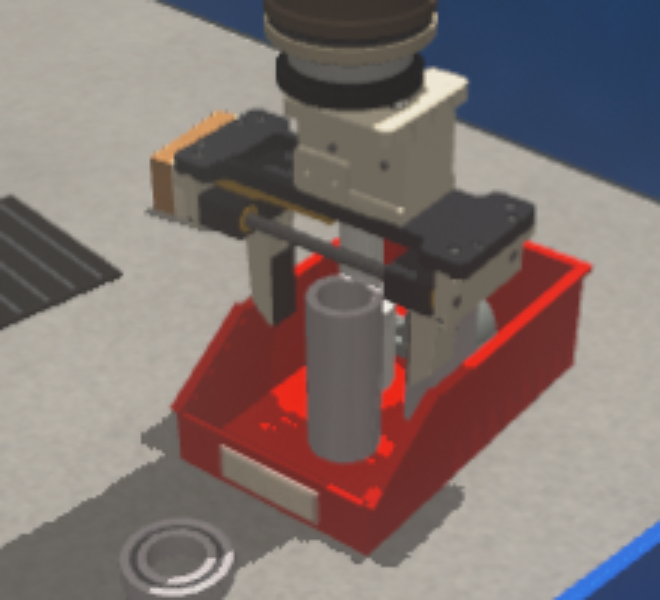

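Emit:
{"op": "apply_moves", "data": {
  "targets": [
    [0,0,0,0],
    [0,0,0,0],
    [0,0,0,0],
    [0,0,0,0],
    [0,0,0,0],
    [0,0,0,0],
    [0,0,0,0],
    [0,0,0,0]
  ],
  "hand": 0,
  "force": 35
}}

```text
t: 4.85
tcp_pos: [0.5709, -0.0195, 0.0977]
tool_rot: [0.178, -3.137, -0.001]
contact_force: [-0.7, 0.9, -0.0]
gripper_width: 0.474
```

Run:
```python
from h import *
to(.571,-.0195,.092,96.5)
```

```text
t 4.85 grasp [ 0.5709 -0.0195  0.0917] jaw 96.5 tilt [-0.      0.0003] turn 0.0 shift [-0.0001 -0.0001 -0.0003] q [-0.21  0.52  0.21  1.88 -0.15  0.75  1.77] w 43.6 F [-0.7  0.9 -0. ]
```

Emit:
{"op": "apply_moves", "data": {
  "targets": [
    [0,0,-0.02,0],
    [0,0,-0.04,0],
    [0,0,-0.045,0],
    [0,0,-0.045,0],
    [0,0,0,0],
    [0.0145,0.0381,0,0],
    [0.0145,0.0381,0,0],
    [0.0145,0.0381,0,0],
    [0.0145,0.0381,0,0],
    [0.0145,0.0381,0,0],
    [0.0145,0.0381,0,0],
    [0.0145,0.0381,0,0]
  ]
}}

```text
t: 6.05
tcp_pos: [0.4379, 0.2343, 0.2459]
tool_rot: [0.177, -3.134, 0.003]
contact_force: [-0.0, -0.3, -6.1]
gripper_width: 0.479
```

Emit:
{"op": "apply_moves", "data": {
  "targets": [
    [0.0145,0.0381,0,0],
    [0,0,0,0],
    [0,0,0,0]
  ]
}}

```text
t: 6.35
tcp_pos: [0.4198, 0.2701, 0.2461]
tool_rot: [0.182, -3.134, 0.003]
contact_force: [0.4, -0.9, -6.8]
gripper_width: 0.476
```

Run:
```python
from h import *
to(.42,.27,.0925)
```

```text
t 6.35 grasp [0.4198 0.2701 0.2401] jaw 96.65 tilt [-0.0024 -0.002 ] turn -0.0 shift [-0.0002 -0.0002  0.1476] q [-0.76  0.24  0.09  1.88 -0.03  1.03  1.04] w 43.8 F [ 0.4 -0.9 -6.8]
```

Emit:
{"op": "apply_moves", "data": {
  "targets": [
    [0,0,0.045,0],
    [0,0,0.045,0],
    [0,0,0.035,0],
    [0,0,0.015,0],
    [0,0,0.004,0],
    [0,0,0.003,0],
    [0,0,0,0],
    [0,0,0,0],
    [0,0,0,0]
  ]
}}

```text
t: 7.25
tcp_pos: [0.4217, 0.2703, 0.1016]
tool_rot: [-0.178, 3.135, 0.002]
contact_force: [-0.3, -0.3, -6.2]
gripper_width: 0.477
```

Run:
```python
from h import *
to(.42,.27,.0917)
```

```text
t 7.25 grasp [0.4217 0.2703 0.0956] jaw 96.49 tilt [0.0014 0.0011] turn -0.0 shift [ 0.0017 -0.0001  0.0039] q [-0.73  0.42  0.08  2.05 -0.05  0.67  1.06] w 43.9 F [-0.3 -0.3 -6.2]
```

Emit:
{"op": "apply_moves", "data": {
  "targets": [
    [0,0,0.002,0],
    [0,0,0.001,0],
    [0,0,0.001,0],
    [0,0,0,0],
    [0,0,0,0]
  ]
}}

```text
t: 7.75
tcp_pos: [0.4217, 0.2703, 0.0976]
tool_rot: [-0.178, 3.135, 0.001]
contact_force: [-0.9, -1.5, 5.9]
gripper_width: 0.473
```

Emit:
{"op": "apply_moves", "data": {
  "targets": [
    [0,0,0,0],
    [0,0,0,0],
    [0,0,0,0],
    [0,0,0,0],
    [0,0,-0.04,0],
    [0,0,-0.04,0.144],
    [0,0,-0.035,0.144],
    [0,0,-0.025,0.144],
    [0,0,0,0.144],
    [0,0,0,0.144],
    [0,0,0,0.144],
    [0,0,0,0.144]
  ],
  "hand": 75
}}

```text
t: 8.95
tcp_pos: [0.4211, 0.27, 0.2368]
tool_rot: [1.367, 2.828, 0.0]
contact_force: [0.2, -0.2, 0.2]
gripper_width: 0.748
```

Emit:
{"op": "apply_moves", "data": {
  "targets": [
    [0,0,0,0.144],
    [0,0,0,0.144],
    [0,0,0,0.144],
    [0,0,0,0.144],
    [0,0,0,0.144],
    [0,0,0,0]
  ]
}}

```text
t: 9.55
tcp_pos: [0.4211, 0.2701, 0.2367]
tool_rot: [2.272, 2.17, -0.0]
contact_force: [-0.5, -0.9, 0.6]
gripper_width: 0.751
```

Run:
```python
from h import *
to(.631,-.0428,.24,-2.5)
```

```text
t 9.55 grasp [0.4211 0.2701 0.2307] jaw -2.64 tilt [ 0.     -0.0001] turn -0.0025 shift [-0.3034  0.2233 -0.0093] q [-1.02  0.25  0.43  1.92 -0.12  1.   -0.59] w 69.1 F [-0.5 -0.9  0.6]
```

Emit:
{"op": "apply_moves", "data": {
  "targets": [
    [-0.0337,0.0248,0,0],
    [-0.0337,0.0248,0,0],
    [-0.0337,0.0248,0,0],
    [-0.0337,0.0248,0,0],
    [-0.0337,0.0248,0,0],
    [-0.0337,0.0248,0,0],
    [-0.0337,0.0248,0,0],
    [-0.0337,0.0248,0,0],
    [-0.0337,0.0248,0,0],
    [0,0,0,0],
    [0,0,0,0]
  ]
}}

```text
t: 10.65
tcp_pos: [0.6309, -0.0442, 0.2362]
tool_rot: [-2.268, -2.173, 0.001]
contact_force: [-0.2, 1.5, -0.7]
gripper_width: 0.747
```

Run:
```python
from h import *
to(.631,-.0428,.098,-2.5)
```

```text
t 10.65 grasp [ 0.6309 -0.0442  0.2302] jaw -2.44 tilt [-0.0007 -0.0003] turn 0.001 shift [0.0014 0.     0.1322] q [-0.36  0.49  0.53  1.6  -0.26  1.12  0.18] w 68.7 F [-0.2  1.5 -0.7]
```

Emit:
{"op": "apply_moves", "data": {
  "targets": [
    [0.0014,0,0.04,0],
    [0,0,0.04,0],
    [0,0,0.03,0],
    [0,0,0.016,0],
    [0,0,0.006,0],
    [0,0,0,0],
    [0,0,0,0]
  ]
}}

```text
t: 11.35
tcp_pos: [0.6314, -0.0409, 0.1058]
tool_rot: [2.268, 2.173, 0.002]
contact_force: [0.1, -0.9, -0.4]
gripper_width: 0.751
```

Run:
```python
from h import *
to(.631,-.0428,.098,-2.5)
```

```text
t 11.35 grasp [ 0.6314 -0.0409  0.0998] jaw -2.43 tilt [0.0014 0.0004] turn 0.0012 shift [-0.0019 -0.0004  0.0018] q [-0.32  0.62  0.46  1.74 -0.35  0.86  0.25] w 69.1 F [ 0.1 -0.9 -0.4]
```

Emit:
{"op": "apply_moves", "data": {
  "targets": [
    [-0.0019,-0.0004,0.0018,0],
    [0,0,0,0],
    [0,0,0,0]
  ]
}}

```text
t: 11.65
tcp_pos: [0.6307, -0.0435, 0.1035]
tool_rot: [2.269, 2.172, 0.001]
contact_force: [1.0, 0.5, -0.1]
gripper_width: 0.752
```

Emit:
{"op": "apply_moves", "data": {
  "targets": [
    [0,0,0,0],
    [0,0,0,0],
    [0,0,0,0],
    [0,0,0,0],
    [0,0,0,0],
    [0,0,0,0],
    [0,0,0,0]
  ],
  "hand": 0,
  "force": 40
}}

```text
t: 12.35
tcp_pos: [0.6304, -0.0433, 0.1029]
tool_rot: [2.27, 2.172, 0.0]
contact_force: [1.0, 0.3, 0.3]
gripper_width: 0.411
```

Run:
```python
from h import *
to(.631,-.0428,.098,-2.5)
to(.48,.345,.098)
```

```text
t 12.35 grasp [ 0.6304 -0.0433  0.0969] jaw -2.52 tilt [0. 0.] turn -0.0004 shift [ 0.0006  0.0005 -0.0011] q [-0.32  0.63  0.46  1.74 -0.35  0.86  0.25] w 37.8 F [1.  0.3 0.3]
t 12.35 grasp [ 0.6304 -0.0433  0.0969] jaw -2.52 tilt [0. 0.] turn -0.0 shift [ 0.3813 -0.1674 -0.0011] q [-0.32  0.63  0.46  1.74 -0.35  0.86  0.25] w 37.8 F [1.  0.3 0.3]
```

Emit:
{"op": "apply_moves", "data": {
  "targets": [
    [0,0,-0.02,0],
    [0,0,-0.035,0],
    [0,0,-0.04,0],
    [0,0,-0.04,0],
    [0,0,-0.015,0],
    [0,0,0,0],
    [0.0381,-0.0167,0,0],
    [0.0381,-0.0167,0,0],
    [0.0381,-0.0167,0,0],
    [0.0381,-0.0167,0,0],
    [0.0381,-0.0167,0,0],
    [0.0381,-0.0167,0,0]
  ]
}}

```text
t: 13.55
tcp_pos: [0.5382, 0.1907, 0.2507]
tool_rot: [-2.269, -2.171, 0.005]
contact_force: [1.2, 0.5, -7.0]
gripper_width: 0.412
```

Emit:
{"op": "apply_moves", "data": {
  "targets": [
    [0.0381,-0.0167,0,0],
    [0.0381,-0.0167,0,0],
    [0.0381,-0.0167,0,0],
    [0.0381,-0.0167,0,0],
    [0,0,0,0],
    [0,0,0,0]
  ]
}}

```text
t: 14.15
tcp_pos: [0.4785, 0.3454, 0.2505]
tool_rot: [-2.266, -2.176, 0.006]
contact_force: [0.8, -1.6, -5.4]
gripper_width: 0.41
```

Run:
```python
from h import *
to(.48,.345,.097)
```

```text
t 14.15 grasp [0.4785 0.3454 0.2445] jaw -2.33 tilt [-0.003  -0.0027] turn -0.0 shift [-0.0003  0.0016  0.1475] q [-1.04  0.4   0.45  1.69 -0.19  1.11 -0.57] w 37.7 F [ 0.8 -1.6 -5.4]
```

Emit:
{"op": "apply_moves", "data": {
  "targets": [
    [0,0,0.04,0],
    [0,0,0.04,0],
    [0,0,0.035,0],
    [0,0,0.018,0],
    [0,0,0.007,0],
    [0,0,0.003,0],
    [0,0,0,0],
    [0,0,0,0],
    [0,0,0,0]
  ]
}}

```text
t: 15.05
tcp_pos: [0.4809, 0.345, 0.111]
tool_rot: [-2.27, -2.172, -0.003]
contact_force: [0.5, 0.5, -5.1]
gripper_width: 0.41
```

Emit:
{"op": "apply_moves", "data": {
  "targets": [
    [0,0,0.003,0],
    [0,0,0.002,0],
    [0,0,0.0015,0],
    [0,0,0.001,0],
    [0,0,0,0],
    [0,0,0,0]
  ]
}}

```text
t: 15.65
tcp_pos: [0.4803, 0.3446, 0.1029]
tool_rot: [-2.27, -2.172, -0.0]
contact_force: [-2.8, -2.0, 4.8]
gripper_width: 0.412
```

Emit:
{"op": "apply_moves", "data": {
  "targets": [
    [0,0,0,0],
    [0,0,0,0],
    [0,0,0,0],
    [0,0,0,0],
    [0,0,-0.04,0],
    [0,0,-0.04,-0.075],
    [0,0,-0.04,-0.075],
    [0,0,-0.03,0],
    [0,0,0,0],
    [0,0,0,0]
  ],
  "hand": 75
}}

```text
t: 16.65
tcp_pos: [0.4805, 0.3448, 0.2529]
tool_rot: [-2.101, -2.336, -0.002]
contact_force: [-0.9, -0.0, 0.0]
gripper_width: 0.751
```

Run:
```python
from h import *
to(.624,.0172,.24,6.5)
```

```text
t 16.65 grasp [0.4805 0.3448 0.2469] jaw 6.07 tilt [0.001  0.0012] turn -0.0075 shift [-0.3418  0.1055  0.0069] q [-1.01  0.39  0.42  1.68 -0.17  1.1  -0.44] w 69.1 F [-0.9 -0.   0. ]
```

Emit:
{"op": "apply_moves", "data": {
  "targets": [
    [0,0,0,-0.0075],
    [-0.038,0.0117,0,0],
    [-0.038,0.0117,0,0],
    [-0.038,0.0117,0,0],
    [-0.038,0.0117,0,0],
    [-0.038,0.0117,0,0],
    [-0.038,0.0117,0,0],
    [-0.038,0.0117,0,0],
    [-0.038,0.0117,0,0],
    [-0.038,0.0117,0,0],
    [0,0,0,0],
    [0,0,0,0]
  ]
}}

```text
t: 17.85
tcp_pos: [0.6233, 0.0155, 0.2509]
tool_rot: [-2.094, -2.34, 0.003]
contact_force: [-0.2, 0.3, -0.5]
gripper_width: 0.752
```

Run:
```python
from h import *
to(.624,.0172,.1,6.5)
```

```text
t 17.85 grasp [0.6233 0.0155 0.2449] jaw 6.37 tilt [-0.0024 -0.0007] turn -0.0023 shift [0.0016 0.0009 0.1449] q [-0.44  0.46  0.49  1.61 -0.23  1.14  0.22] w 69.2 F [-0.2  0.3 -0.5]
```

Emit:
{"op": "apply_moves", "data": {
  "targets": [
    [0.0016,0.0009,0.04,-0.0023],
    [0,0,0.04,0],
    [0,0,0.034,0],
    [0,0,0.018,0],
    [0,0,0.008,0],
    [0,0,0,0],
    [0,0,0,0],
    [0,0,0,0]
  ]
}}

```text
t: 18.65
tcp_pos: [0.6252, 0.0188, 0.1137]
tool_rot: [2.088, 2.346, 0.003]
contact_force: [-0.2, 0.9, 0.6]
gripper_width: 0.752
```

Run:
```python
from h import *
to(.624,.0172,.1,6.5)
```

```text
t 18.65 grasp [0.6252 0.0188 0.1077] jaw 6.66 tilt [0.0021 0.0004] turn 0.0028 shift [-0.0014 -0.0014  0.0077] q [-0.4   0.6   0.43  1.75 -0.31  0.86  0.28] w 69.2 F [-0.2  0.9  0.6]
```

Emit:
{"op": "apply_moves", "data": {
  "targets": [
    [-0.0014,-0.0014,0.0077,0.0028],
    [0,0,0,0],
    [0,0,0,0]
  ]
}}

```text
t: 18.95
tcp_pos: [0.623, 0.0168, 0.1047]
tool_rot: [-2.093, -2.343, 0.0]
contact_force: [-0.3, -0.2, -0.2]
gripper_width: 0.752
```

Emit:
{"op": "apply_moves", "data": {
  "targets": [
    [0,0,0,0],
    [0,0,0,0],
    [0,0,0,0],
    [0,0,0,0],
    [0,0,0,0],
    [0,0,0,0],
    [0,0,0,0],
    [0,0,0,0]
  ],
  "hand": 0,
  "force": 30
}}

```text
t: 19.75
tcp_pos: [0.6233, 0.0169, 0.1047]
tool_rot: [2.092, 2.343, 0.0]
contact_force: [0.4, -1.1, -1.7]
gripper_width: 0.283
```

Run:
```python
from h import *
to(.624,.0172,.1,6.5)
to(.555,.275,.1)
```

```text
t 19.75 grasp [0.6233 0.0169 0.0987] jaw 6.48 tilt [0.0002 0.    ] turn -0.0004 shift [ 0.0002  0.0007 -0.0013] q [-0.4   0.61  0.43  1.76 -0.32  0.85  0.29] w 26.0 F [ 0.4 -1.1 -1.7]
t 19.75 grasp [0.6233 0.0169 0.0987] jaw 6.48 tilt [0.0002 0.    ] turn -0.0 shift [ 0.2641 -0.0387 -0.0013] q [-0.4   0.61  0.43  1.76 -0.32  0.85  0.29] w 26.0 F [ 0.4 -1.1 -1.7]
```

Emit:
{"op": "apply_moves", "data": {
  "targets": [
    [0,0,-0.02,0],
    [0,0,-0.035,0],
    [0,0,-0.04,0],
    [0,0,-0.035,0],
    [0,0,0,0],
    [0.044,-0.0065,0,0],
    [0.044,-0.0065,0,0],
    [0.044,-0.0065,0,0],
    [0.044,-0.0065,0,0],
    [0.044,-0.0065,0,0],
    [0.044,-0.0065,0,0],
    [0,0,0,0]
  ]
}}

```text
t: 20.95
tcp_pos: [0.5504, 0.2836, 0.2325]
tool_rot: [-2.076, -2.351, 0.001]
contact_force: [0.1, 0.8, -4.0]
gripper_width: 0.276
```

Emit:
{"op": "apply_moves", "data": {
  "targets": [
    [0,0,0.04,0],
    [0,0,0.04,0],
    [0,0,0.025,0],
    [0,0,0.01,0],
    [0,0,0,0],
    [0,0,0,0]
  ]
}}

```text
t: 21.55
tcp_pos: [0.5553, 0.2748, 0.1205]
tool_rot: [2.092, 2.343, 0.001]
contact_force: [-0.2, -0.3, -2.7]
gripper_width: 0.282
```

Run:
```python
from h import *
to(.555,.275,.0987)
```

```text
t 21.55 grasp [0.5553 0.2748 0.1145] jaw 6.46 tilt [0.0009 0.0003] turn -0.0 shift [ 0.0002 -0.0003  0.0158] q [-0.82  0.58  0.4   1.76 -0.28  0.87 -0.17] w 25.9 F [-0.2 -0.3 -2.7]
```

Emit:
{"op": "apply_moves", "data": {
  "targets": [
    [0,0,0.008,0],
    [0,0,0.004,0],
    [0,0,0.002,0],
    [0,0,0.001,0],
    [0,0,0.001,0],
    [0,0,0,0],
    [0,0,0,0]
  ]
}}

```text
t: 22.25
tcp_pos: [0.5548, 0.2748, 0.1047]
tool_rot: [-2.092, -2.343, -0.001]
contact_force: [-2.6, -1.2, 6.4]
gripper_width: 0.281
```

Contact; release, lift clear and stay over the mat while I look at the block.

Emit:
{"op": "apply_moves", "data": {
  "targets": [
    [0,0,0,0],
    [0,0,0,0],
    [0,0,0,0],
    [0,0,0,0],
    [0,0,-0.04,0],
    [0,0,-0.04,0],
    [0,0,-0.04,0],
    [0,0,-0.03,0],
    [0,0,0,0]
  ],
  "hand": 70
}}

```text
t: 23.15
tcp_pos: [0.5569, 0.2755, 0.2585]
tool_rot: [2.091, 2.341, 0.012]
contact_force: [0.5, 0.6, 0.5]
gripper_width: 0.698
```

Run:
```python
from h import *
ims={n:get_image(n) for n in('top','side')}
save(ims['top'],'t2.png',(130,120,570,380),1.8)
for n,im in ims.items():
    w=cloud(im);np.save(n+'1.npy',w)
    P=w[~np.isnan(w[...,0])]
    b=np.array([np.cos(np.radians(6.5)),np.sin(np.radians(6.5))]); o=np.array([.675,-.007])
    u=(P[:,:2]-o)@b; v=(P[:,:2]-o)@np.array([-b[1],b[0]])
    k=(abs(u)<.03)&(abs(v)<.055)&(P[:,2]>.035)&(P[:,2]<.07)
    print(n,'upper',k.sum(),cv2.minAreaRect(P[k][:,:2].astype(np.float32)),'u',np.round(np.percentile(u[k],[2,50,98]),4),'v',np.round(np.percentile(v[k],[2,50,98]),4),'ztop',np.percentile(P[k][:,2],[50,95]))
    k=(abs(u)<.035)&(abs(v)<.06)&(P[:,2]>.012)&(P[:,2]<.07)
    q=P[k][:,:2].astype(np.float32);print(' all',k.sum(),cv2.minAreaRect(q),'u',np.round(np.percentile(u[k],[1,99]),4),'v',np.round(np.percentile(v[k],[1,99]),4))
    kk=k&(abs(v)>.032)&(P[:,2]>.012)&(P[:,2]<.022)
    for s in(-1,1):
        j=kk&(np.sign(v)==s); print('  foot',s,j.sum(),np.round(np.percentile(u[j],[2,98]),4) if j.sum() else '')
    for l in('block','tube','hexbar','spindle'):
        for r in finder.silhouettes(l,im)[:1]:
            q=w[r['mask']];q=q[~np.isnan(q[:,0])]
            if l=='block': q=q[(q[:,2]>.01)]
            print('  ',l,round(float(r['p']),2),np.round(np.median(q,0),3),cv2.minAreaRect(q[:,:2].astype(np.float32)))
to(.675,-.007,.2,6.5)
```

```text
top upper 433 ((0.6749536395072937, -0.01406988687813282), (0.03139364719390869, 0.053707871586084366), 8.190253257751465) u [-0.0159 -0.0042  0.0112] v [-0.0317 -0.0057  0.0183] ztop [0.05443705 0.06166424]
 all 861 ((0.6747835874557495, -0.012889090925455093), (0.03200789541006088, 0.10831798613071442), 5.426617622375488) u [-0.0163  0.0125] v [-0.0585  0.0465]
  foot -1 127 [-0.0124  0.013 ]
  foot 1 111 [-0.0146  0.012 ]
   block 0.57 [ 0.671 -0.012  0.032] ((0.6750267744064331, -0.01429668441414833), (0.03235894814133644, 0.10985258221626282), 8.975655555725098)
   tube 0.9 [0.422 0.267 0.082] ((0.4220564067363739, 0.27896445989608765), (0.05023757368326187, 0.06690239161252975), 14.171226501464844)
   hexbar 0.74 [0.472 0.33  0.086] ((0.47644299268722534, 0.3010462522506714), (0.02986106649041176, 0.10627107322216034), 0.34701868891716003)
   spindle 0.97 [0.55  0.264 0.067] ((0.552508533000946, 0.2688289284706116), (0.03378666564822197, 0.042476147413253784), 65.42456817626953)
side upper 445 ((0.6732606887817383, -0.01322636567056179), (0.03204534575343132, 0.0525635667145252
[... 360 characters left out ...]
481323, 0.000281602144241333), (0.06560713797807693, 0.0813811644911766), 44.18756866455078)
   tube 0.76 [0.415 0.255 0.07 ] ((0.44521164894104004, 0.2828049957752228), (0.10371273756027222, 0.04194461554288864), 33.02009201049805)
   hexbar 0.68 [0.479 0.332 0.088] ((0.5069197416305542, 0.396606981754303), (0.3246127963066101, 0.0529620386660099), 64.49663543701172)
   spindle 0.8 [0.547 0.265 0.062] ((0.5916411876678467, 0.33537811040878296), (0.18958070874214172, 0.048729486763477325), 57.121673583984375)
t 23.65 grasp [0.5545 0.2747 0.2471] jaw 6.47 tilt [-0.0009 -0.0007] turn -0.0005 shift [-0.2935  0.0879  0.0471] q [-0.86  0.44  0.46  1.61 -0.21  1.14 -0.24] w 64.4 F [-0.9 -0.4  0.2]
```

View pics/t2.png

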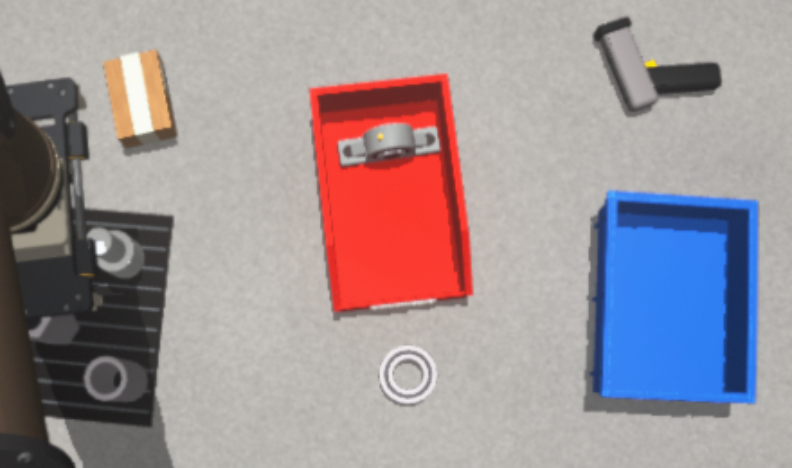

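Emit:
{"op": "apply_moves", "data": {
  "targets": [
    [0,0,0,-0.009],
    [-0.0375,0.0108,0,0],
    [-0.0375,0.0108,0,0],
    [-0.0375,0.0108,0,0],
    [-0.0375,0.0108,0,0],
    [-0.0375,0.0108,0,0],
    [-0.0375,0.0108,0,0],
    [-0.0375,0.0108,0,0],
    [-0.0375,0.0108,0,0],
    [0,0,0,0]
  ],
  "hand": 50
}}

```text
t: 24.65
tcp_pos: [0.6778, -0.0203, 0.2538]
tool_rot: [2.089, 2.342, -0.004]
contact_force: [-0.2, -1.5, -0.1]
gripper_width: 0.506
```

Emit:
{"op": "apply_moves", "data": {
  "targets": [
    [0,0,0.04,0],
    [0,0,0.04,0],
    [0,0,0.03,0],
    [0,0,0.01,0],
    [0,0,0,0],
    [0,0,0,0]
  ]
}}

```text
t: 25.25
tcp_pos: [0.6779, -0.0125, 0.1353]
tool_rot: [2.081, 2.352, 0.002]
contact_force: [-0.1, 0.7, 0.5]
gripper_width: 0.501
```

Run:
```python
from h import *
to(.674,-.0133,.036,7)
```

```text
t 25.25 grasp [ 0.6779 -0.0125  0.1293] jaw 7.0 tilt [ 0.002  -0.0001] turn 0.0 shift [-0.0003 -0.004   0.0933] q [-0.34  0.65  0.45  1.59 -0.32  0.98  0.33] w 46.0 F [-0.1  0.7  0.5]
```

Emit:
{"op": "apply_moves", "data": {
  "targets": [
    [-0.0003,-0.004,0,0],
    [0,0,0.02,0],
    [0,0,0.015,0],
    [0,0,0,0],
    [0,0,0,0]
  ]
}}

```text
t: 25.75
tcp_pos: [0.673, -0.0132, 0.0991]
tool_rot: [-2.082, -2.353, 0.0]
contact_force: [-0.1, 0.1, 0.3]
gripper_width: 0.503
```

Run:
```python
from h import *
to(.674,-.0133,.036,7)
im=get_image('side');save(im,'s3.png',(240,120,460,320),3)
```

```text
t 25.75 grasp [ 0.673  -0.0132  0.0931] jaw 6.99 tilt [-0.0001  0.    ] turn -0.0002 shift [-0.0002  0.001   0.0571] q [-0.33  0.68  0.43  1.63 -0.34  0.91  0.35] w 46.2 F [-0.1  0.1  0.3]
```

View pics/s3.png

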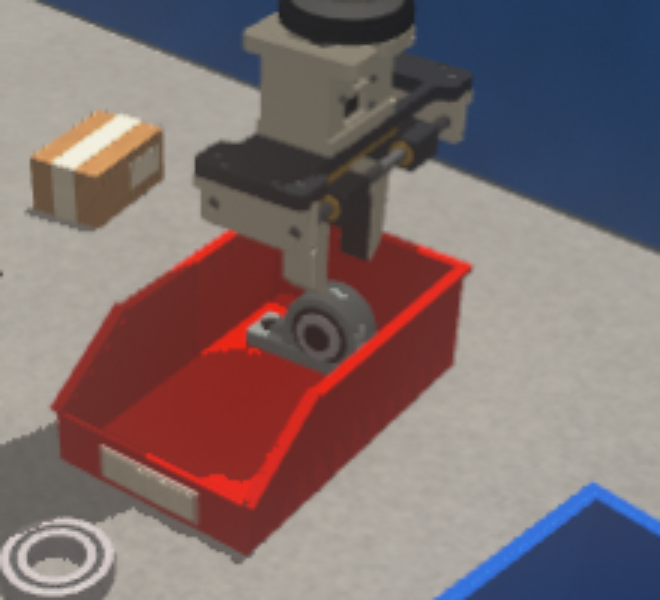

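Emit:
{"op": "apply_moves", "data": {
  "targets": [
    [-0.0002,0.001,0.012,0],
    [0,0,0.012,0],
    [0,0,0.012,0],
    [0,0,0.01,0],
    [0,0,0.007,0],
    [0,0,0.003,0],
    [0,0,0,0],
    [0,0,0,0]
  ]
}}

```text
t: 26.6
tcp_pos: [0.6743, -0.0134, 0.0431]
tool_rot: [2.082, 2.352, 0.001]
contact_force: [0.6, 0.8, 0.3]
gripper_width: 0.503
```

Run:
```python
from h import *
to(.674,-.0133,.036,7)
```

```text
t 26.6 grasp [ 0.6743 -0.0134  0.0371] jaw 6.99 tilt [0.0006 0.    ] turn -0.0002 shift [ 0.0001 -0.0003  0.0011] q [-0.31  0.75  0.4   1.66 -0.38  0.81  0.38] w 46.3 F [0.6 0.8 0.3]
```

Emit:
{"op": "apply_moves", "data": {
  "targets": [
    [0,0,0,0],
    [0,0,0,0],
    [0,0,0,0],
    [0,0,0,0],
    [0,0,0,0],
    [0,0,0,0]
  ],
  "hand": 0,
  "force": 45
}}

```text
t: 27.2
tcp_pos: [0.6745, -0.0133, 0.0432]
tool_rot: [2.081, 2.352, 0.001]
contact_force: [0.7, -0.7, 4.4]
gripper_width: 0.345
```

Run:
```python
from h import *
to(.674,-.0133,.036,7)
```

```text
t 27.2 grasp [ 0.6745 -0.0133  0.0372] jaw 6.99 tilt [0.0011 0.0001] turn -0.0002 shift [ 0.     -0.0005  0.0012] q [-0.31  0.75  0.4   1.66 -0.38  0.81  0.38] w 31.7 F [ 0.7 -0.7  4.4]
```

Emit:
{"op": "apply_moves", "data": {
  "targets": [
    [0,0,-0.015,0],
    [0,0,-0.03,0],
    [0,0,-0.04,0],
    [0,0,-0.04,0],
    [0,0,-0.01,0.1],
    [0,0,0,0.097],
    [0,0,0,0]
  ]
}}

```text
t: 27.9
tcp_pos: [0.6733, -0.013, 0.1782]
tool_rot: [-2.304, -2.134, 0.001]
contact_force: [-0.4, 0.2, -4.9]
gripper_width: 0.345
```

Run:
```python
from h import *
to(.4993,-.310,.037,-4.3)
```

```text
t 27.9 grasp [ 0.6733 -0.013   0.1722] jaw -4.38 tilt [-0.0009  0.0002] turn -0.0013 shift [-0.3092 -0.1512  0.1352] q [-0.38  0.61  0.52  1.56 -0.34  1.06  0.15] w 31.7 F [-0.4  0.2 -4.9]
```

Emit:
{"op": "apply_moves", "data": {
  "targets": [
    [-0.0344,-0.0168,0,0],
    [-0.0344,-0.0168,0,0],
    [-0.0344,-0.0168,0,0],
    [-0.0344,-0.0168,0,0],
    [-0.0344,-0.0168,0,0],
    [-0.0344,-0.0168,0,0],
    [-0.0344,-0.0168,0,0],
    [-0.0344,-0.0168,0,0],
    [-0.0344,-0.0168,0,0],
    [0,0,0,0],
    [0,0,0,0]
  ]
}}

```text
t: 29.0
tcp_pos: [0.4986, -0.3114, 0.1774]
tool_rot: [-2.303, -2.135, 0.001]
contact_force: [0.1, 0.3, -3.9]
gripper_width: 0.347
```

Run:
```python
from h import *
to(.4993,-.310,.037,-4.3)
```

```text
t 29.0 grasp [ 0.4986 -0.3114  0.1714] jaw -4.32 tilt [-0.0015  0.0007] turn -0.0004 shift [0.0015 0.0006 0.1344] q [ 0.08  0.48  0.55  1.79 -0.3   0.96  0.68] w 31.9 F [ 0.1  0.3 -3.9]
```

Emit:
{"op": "apply_moves", "data": {
  "targets": [
    [0,0,0.03,0],
    [0,0,0.03,0],
    [0,0,0.03,0],
    [0,0,0.02,0],
    [0,0,0.01,0],
    [0,0,0.005,0],
    [0,0,0,0],
    [0,0,0,0]
  ]
}}

```text
t: 29.8
tcp_pos: [0.5008, -0.3108, 0.0536]
tool_rot: [2.301, 2.137, 0.001]
contact_force: [1.0, 0.3, -3.8]
gripper_width: 0.342
```

Run:
```python
from h import *
to(.4993,-.310,.037,-4.3)
```

```text
t 29.8 grasp [ 0.5008 -0.3108  0.0476] jaw -4.26 tilt [ 0.0013 -0.0005] turn 0.0008 shift [ 0.0007 -0.0015  0.0106] q [ 0.15  0.64  0.46  1.88 -0.42  0.71  0.78] w 31.5 F [ 1.   0.3 -3.8]
```

Emit:
{"op": "apply_moves", "data": {
  "targets": [
    [0,0,0.005,0],
    [0,0,0.003,0],
    [0,0,0.0015,0],
    [0,0,0.001,0],
    [0,0,0,0],
    [0,0,0,0]
  ]
}}

```text
t: 30.4
tcp_pos: [0.5001, -0.3106, 0.0432]
tool_rot: [-2.303, -2.136, -0.001]
contact_force: [-2.9, 2.7, 8.1]
gripper_width: 0.345
```

Emit:
{"op": "apply_moves", "data": {
  "targets": [
    [0,0,0,0],
    [0,0,0,0],
    [0,0,0,0],
    [0,0,-0.02,0],
    [0,0,-0.04,0],
    [0,0,-0.045,0],
    [0,0,-0.045,0],
    [0,0,-0.045,-0.0945],
    [0,0,-0.005,-0.0945],
    [0,0,0,0]
  ],
  "hand": 50
}}

```text
t: 31.4
tcp_pos: [0.5008, -0.3113, 0.2441]
tool_rot: [2.087, 2.343, 0.002]
contact_force: [-0.4, -0.5, -1.1]
gripper_width: 0.501
```

Run:
```python
from h import *
to(.5548,.2748,.24,6.5)
im=get_image('top');w=cloud(im)
a=im['frame'][...,::-1]
x=cv2.resize(a[220:350,450:560],None,fx=3,fy=3);y=cv2.resize(a[230:360,130:240],None,fx=3,fy=3)
cv2.imwrite('pics/t4.png',np.hstack([x,y]))
P=w[~np.isnan(w[...,0])]
q=P[(abs(P[:,0]-.5)<.08)&(abs(P[:,1]+.31)<.062)&(P[:,2]>.013)]
print('block',len(q),np.median(q,0),np.percentile(q[:,2],98),cv2.minAreaRect(q[:,:2].astype(np.float32)))
for n,c,z0 in(('tube',(.4217,.2703),.109),('hexbar',(.4803,.3446),.116),('spindle',(.5548,.2748),.129)):
    q=P[(np.hypot(P[:,0]-c[0],P[:,1]-c[1])<.035)&(P[:,2]>z0-.008)&(P[:,2]<z0+.012)]
    print(n,cv2.minEnclosingCircle(q[:,:2].astype(np.float32)))
```

```text
t 31.4 grasp [ 0.5008 -0.3113  0.2381] jaw 6.62 tilt [ 0.0037 -0.0012] turn 0.0021 shift [ 0.5762  0.12   -0.0019] q [ 0.08  0.41  0.54  1.71 -0.23  1.09  0.81] w 46.1 F [-0.4 -0.5 -1.1]
block 8003 [ 0.50599961 -0.27979672  0.41771358] 0.66977613102353 ((0.5000051259994507, -0.30775558948516846), (0.11947362124919891, 0.1599128395318985), 89.94654846191406)
tube ((0.4220699667930603, 0.2675580084323883), 0.02249160408973694)
hexbar ((0.48015880584716797, 0.34497466683387756), 0.022203147411346436)
spindle ((0.5546983480453491, 0.2730218768119812), 0.014139358885586262)
```

View pics/t4.png

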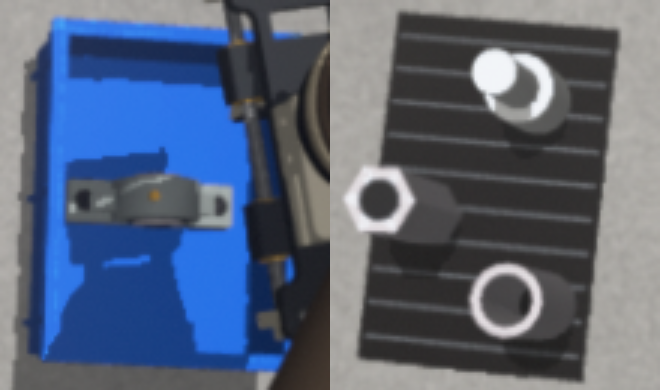

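Emit:
{"op": "apply_moves", "data": {
  "targets": [
    [0.0412,0.0086,0,0],
    [0.0412,0.0086,0,0],
    [0.0412,0.0086,0,0],
    [0.0412,0.0086,0,0],
    [0.0412,0.0086,0,0],
    [0.0412,0.0086,0,0],
    [0.0412,0.0086,0,0],
    [0.0412,0.0086,0,0],
    [0.0412,0.0086,0,0],
    [0.0412,0.0086,0,0],
    [0.0412,0.0086,0,0],
    [0.0412,0.0086,0,0]
  ],
  "hand": 70
}}

```text
t: 32.65
tcp_pos: [0.5454, 0.1938, 0.2404]
tool_rot: [-2.094, -2.34, 0.004]
contact_force: [1.3, -0.5, -0.9]
gripper_width: 0.7
```

Emit:
{"op": "apply_moves", "data": {
  "targets": [
    [0.0412,0.0086,0,0],
    [0.0412,0.0086,0,0],
    [0,0,0,0],
    [0,0,0,0]
  ]
}}

```text
t: 33.05
tcp_pos: [0.553, 0.2768, 0.24]
tool_rot: [-2.091, -2.344, 0.005]
contact_force: [0.0, -0.1, -0.9]
gripper_width: 0.698
```

Run:
```python
from h import *
to(.5548,.2748,.0987,6.5)
```

```text
t 33.05 grasp [0.553  0.2768 0.234 ] jaw 6.53 tilt [-0.0029 -0.0021] turn 0.0006 shift [-0.0022  0.0016  0.1353] q [-0.81  0.45  0.38  1.63 -0.18  1.11 -0.27] w 64.2 F [ 0.  -0.1 -0.9]
```

Emit:
{"op": "apply_moves", "data": {
  "targets": [
    [0,0,0.04,0],
    [0,0,0.025,0],
    [0,0,0,0],
    [0,0,0,0]
  ]
}}

```text
t: 33.45
tcp_pos: [0.5542, 0.2745, 0.1772]
tool_rot: [2.095, 2.341, -0.002]
contact_force: [0.4, -0.3, 2.0]
gripper_width: 0.696
```

Run:
```python
from h import *
to(.5548,.2748,.0987,6.5)
```

```text
t 33.45 grasp [0.5542 0.2745 0.1712] jaw 6.37 tilt [-0.0009 -0.0012] turn -0.0023 shift [0.0002 0.0007 0.0725] q [-0.79  0.5   0.36  1.7  -0.21  0.98 -0.25] w 64.0 F [ 0.4 -0.3  2. ]
```

Emit:
{"op": "apply_moves", "data": {
  "targets": [
    [0.0002,0.0007,0.03,-0.002],
    [0,0,0.025,0],
    [0,0,0.0175,0],
    [0,0,0,0],
    [0,0,0,0],
    [0,0,0,0]
  ]
}}

```text
t: 34.05
tcp_pos: [0.5559, 0.2766, 0.1067]
tool_rot: [2.089, 2.345, 0.004]
contact_force: [-0.0, 0.2, -0.2]
gripper_width: 0.701
```

Run:
```python
from h import *
to(.5548,.2748,.0987,6.5)
```

```text
t 34.05 grasp [0.5559 0.2766 0.1007] jaw 6.62 tilt [0.0026 0.0015] turn 0.0021 shift [-0.0017 -0.0013  0.002 ] q [-0.77  0.59  0.33  1.76 -0.24  0.83 -0.21] w 64.5 F [-0.   0.2 -0.2]
```

Emit:
{"op": "apply_moves", "data": {
  "targets": [
    [0,0,0.001,0],
    [0,0,0,0],
    [0,0,0,0]
  ]
}}

```text
t: 34.35
tcp_pos: [0.5549, 0.2764, 0.1042]
tool_rot: [2.089, 2.346, 0.001]
contact_force: [0.2, 0.8, -0.3]
gripper_width: 0.698
```

Run:
```python
from h import *
to(.5548,.2748,.0987,6.5)
```

```text
t 34.35 grasp [0.5549 0.2764 0.0982] jaw 6.65 tilt [0.0005 0.0004] turn 0.0026 shift [-0.0016 -0.0002 -0.0005] q [-0.77  0.59  0.33  1.76 -0.24  0.83 -0.21] w 64.2 F [ 0.2  0.8 -0.3]
```

Emit:
{"op": "apply_moves", "data": {
  "targets": [
    [-0.0016,-0.0002,-0.0005,0.0026],
    [0,0,0,0],
    [0,0,0,0]
  ]
}}

```text
t: 34.65
tcp_pos: [0.5547, 0.2746, 0.1043]
tool_rot: [2.092, 2.344, -0.0]
contact_force: [1.0, -0.2, 0.9]
gripper_width: 0.698
```

Emit:
{"op": "apply_moves", "data": {
  "targets": [
    [0,0,0,0],
    [0,0,0,0],
    [0,0,0,0],
    [0,0,0,0],
    [0,0,0,0],
    [0,0,0,0],
    [0,0,0,0],
    [0,0,0,0]
  ],
  "hand": 0,
  "force": 30
}}

```text
t: 35.45
tcp_pos: [0.5548, 0.2748, 0.1043]
tool_rot: [2.092, 2.344, 0.0]
contact_force: [0.3, 0.4, 0.0]
gripper_width: 0.281
```

Run:
```python
from h import *
to(.5548,.2748,.0987,6.5)
to(.6233,.0169,.0987,6.5)
```

```text
t 35.45 grasp [0.5548 0.2748 0.0983] jaw 6.5 tilt [0.0002 0.0001] turn 0.0 shift [ 0.      0.     -0.0004] q [-0.77  0.59  0.33  1.76 -0.24  0.83 -0.21] w 25.9 F [0.3 0.4 0. ]
t 35.45 grasp [0.5548 0.2748 0.0983] jaw 6.5 tilt [0.0002 0.0001] turn 0.0 shift [-0.264   0.0389 -0.0004] q [-0.77  0.59  0.33  1.76 -0.24  0.83 -0.21] w 25.9 F [0.3 0.4 0. ]
```

Emit:
{"op": "apply_moves", "data": {
  "targets": [
    [0,0,-0.02,0],
    [0,0,-0.035,0],
    [0,0,-0.04,0],
    [0,0,-0.03,0],
    [0,0,0,0],
    [-0.044,0.0065,0,0],
    [-0.044,0.0065,0,0],
    [-0.044,0.0065,0,0],
    [-0.044,0.0065,0,0],
    [-0.044,0.0065,0,0],
    [-0.044,0.0065,0,0],
    [0,0,0,0]
  ]
}}

```text
t: 36.65
tcp_pos: [0.6233, 0.0074, 0.2279]
tool_rot: [2.102, 2.331, -0.008]
contact_force: [0.2, -1.2, -4.2]
gripper_width: 0.274
```

Emit:
{"op": "apply_moves", "data": {
  "targets": [
    [0,0,0.02,0],
    [0,0,0.02,0],
    [0,0,0.02,0],
    [0,0,0,0],
    [0,0,0,0]
  ]
}}

```text
t: 37.15
tcp_pos: [0.6226, 0.0169, 0.1684]
tool_rot: [-2.091, -2.343, 0.003]
contact_force: [0.3, 0.2, -3.1]
gripper_width: 0.281
```

Run:
```python
from h import *
to(.6233,.0169,.0983,6.5)
```

```text
t 37.15 grasp [0.6226 0.0169 0.1624] jaw 6.5 tilt [-0.0023 -0.0004] turn -0.0001 shift [-0.0001  0.0007  0.0641] q [-0.38  0.53  0.4   1.7  -0.24  0.97  0.22] w 25.9 F [ 0.3  0.2 -3.1]
```

Emit:
{"op": "apply_moves", "data": {
  "targets": [
    [0,0,0.02,0],
    [0,0,0.02,0],
    [0,0,0.014,0],
    [0,0,0.004,0],
    [0,0,0,0],
    [0,0,0,0],
    [0,0,0,0]
  ]
}}

```text
t: 37.85
tcp_pos: [0.624, 0.0168, 0.1123]
tool_rot: [2.091, 2.343, 0.002]
contact_force: [-0.7, 0.2, -3.2]
gripper_width: 0.28
```

Run:
```python
from h import *
to(.6233,.0169,.0983,6.5)
```

```text
t 37.85 grasp [0.624  0.0168 0.1063] jaw 6.5 tilt [0.0017 0.0002] turn -0.0001 shift [ 0.0002 -0.0007  0.008 ] q [-0.36  0.59  0.37  1.75 -0.27  0.85  0.25] w 25.8 F [-0.7  0.2 -3.2]
```

Emit:
{"op": "apply_moves", "data": {
  "targets": [
    [0,0,0.004,0],
    [0,0,0.002,0],
    [0,0,0.001,0],
    [0,0,0.0005,0],
    [0,0,0,0],
    [0,0,0,0]
  ]
}}

```text
t: 38.45
tcp_pos: [0.6233, 0.0168, 0.1042]
tool_rot: [-2.092, -2.344, -0.0]
contact_force: [-2.8, 0.6, 5.3]
gripper_width: 0.279
```

Run:
```python
from h import *
to(.6233,.0169,.0983,6.5)
```

```text
t 38.45 grasp [0.6233 0.0168 0.0982] jaw 6.49 tilt [0.0001 0.0003] turn -0.0001 shift [ 0.0001  0.     -0.0001] q [-0.36  0.6   0.37  1.75 -0.28  0.84  0.25] w 25.7 F [-2.8  0.6  5.3]
```

Emit:
{"op": "apply_moves", "data": {
  "targets": [
    [0,0,0,0],
    [0,0,0,0],
    [0,0,0,0],
    [0,0,0,0],
    [0,0,-0.03,0],
    [0,0,-0.04,0],
    [0,0,-0.04,0.0785],
    [0,0,-0.02,0.0785],
    [0,0,0,0]
  ],
  "hand": 70
}}

```text
t: 39.35
tcp_pos: [0.6252, 0.0167, 0.2372]
tool_rot: [2.269, 2.167, 0.008]
contact_force: [0.4, -0.5, -0.1]
gripper_width: 0.698
```

Emit:
{"op": "apply_moves", "data": {
  "targets": [
    [0.0402,-0.0197,0,0],
    [0.0402,-0.0197,0,0],
    [0.0402,-0.0197,0,0],
    [0.0402,-0.0197,0,0],
    [0.0402,-0.0197,0,0],
    [0.0402,-0.0197,0,0],
    [0.0402,-0.0197,0,0],
    [0.0402,-0.0197,0,0],
    [0,0,0,0],
    [0,0,0.02,0],
    [0,0,0.02,0],
    [0,0,0,0]
  ]
}}

```text
t: 40.55
tcp_pos: [0.4781, 0.3438, 0.1904]
tool_rot: [-2.268, -2.174, 0.009]
contact_force: [0.4, -0.7, 0.9]
gripper_width: 0.7
```

Run:
```python
from h import *
to(.4803,.3446,.097,-2.5)
```

```text
t 40.55 grasp [0.4781 0.3438 0.1844] jaw -2.42 tilt [-0.0043 -0.0039] turn 0.0014 shift [0.0009 0.0022 0.0874] q [-0.99  0.45  0.39  1.76 -0.2   0.98 -0.57] w 64.4 F [ 0.4 -0.7  0.9]
```

Emit:
{"op": "apply_moves", "data": {
  "targets": [
    [0,0,0.03,0],
    [0,0,0.03,0],
    [0,0,0.018,0],
    [0,0,0.008,0],
    [0,0,0,0],
    [0,0,0,0],
    [0,0,0,0],
    [0,0,0,0],
    [0,0,0,0]
  ]
}}

```text
t: 41.45
tcp_pos: [0.4801, 0.3452, 0.1084]
tool_rot: [-2.269, -2.173, -0.002]
contact_force: [1.4, -0.1, 0.1]
gripper_width: 0.701
```

Run:
```python
from h import *
to(.4803,.3446,.097,-2.5)
```

```text
t 41.45 grasp [0.4801 0.3452 0.1024] jaw -2.49 tilt [0.0007 0.0008] turn 0.0001 shift [-0.0006  0.0002  0.0054] q [-0.96  0.55  0.35  1.83 -0.25  0.8  -0.52] w 64.5 F [ 1.4 -0.1  0.1]
```

Emit:
{"op": "apply_moves", "data": {
  "targets": [
    [-0.0005,0.0002,0.0054,0],
    [0,0,0,0],
    [0,0,0,0],
    [0,0,0,0]
  ]
}}

```text
t: 41.85
tcp_pos: [0.4801, 0.3444, 0.1023]
tool_rot: [2.269, 2.172, -0.0]
contact_force: [1.0, -0.7, -0.3]
gripper_width: 0.699
```

Emit:
{"op": "apply_moves", "data": {
  "targets": [
    [0,0,0,0],
    [0,0,0,0],
    [0,0,0,0],
    [0,0,0,0],
    [0,0,0,0],
    [0,0,0,0],
    [0,0,0,0],
    [0,0,0,0]
  ],
  "hand": 0,
  "force": 40
}}

```text
t: 42.65
tcp_pos: [0.4801, 0.3445, 0.1024]
tool_rot: [2.269, 2.172, 0.0]
contact_force: [0.8, -0.1, 0.5]
gripper_width: 0.415
```

Run:
```python
from h import *
to(.6304,-.0433,.097,-2.5)
```

```text
t 42.65 grasp [0.4801 0.3445 0.0964] jaw -2.5 tilt [0.0001 0.0001] turn 0.0 shift [-0.3809  0.167  -0.0006] q [-0.95  0.56  0.34  1.84 -0.25  0.79 -0.52] w 38.2 F [ 0.8 -0.1  0.5]
```

Emit:
{"op": "apply_moves", "data": {
  "targets": [
    [0,0,-0.02,0],
    [0,0,-0.04,0],
    [0,0,-0.045,0],
    [0,0,-0.045,0],
    [0,0,0,0],
    [-0.0381,0.0167,0,0],
    [-0.0381,0.0167,0,0],
    [-0.0381,0.0167,0,0],
    [-0.0381,0.0167,0,0],
    [-0.0381,0.0167,0,0],
    [-0.0381,0.0167,0,0],
    [-0.0381,0.0167,0,0]
  ]
}}

```text
t: 43.85
tcp_pos: [0.5845, 0.0714, 0.2506]
tool_rot: [-2.268, -2.172, 0.004]
contact_force: [0.8, 0.3, -6.1]
gripper_width: 0.413
```

Emit:
{"op": "apply_moves", "data": {
  "targets": [
    [-0.0381,0.0167,0,0],
    [-0.0381,0.0167,0,0],
    [-0.0381,0.0167,0,0],
    [0,0,0,0],
    [0,0,0,0],
    [0,0,0,0]
  ]
}}

```text
t: 44.45
tcp_pos: [0.6295, -0.0421, 0.2509]
tool_rot: [-2.266, -2.172, 0.002]
contact_force: [0.2, 0.3, -6.3]
gripper_width: 0.412
```

Run:
```python
from h import *
to(.6304,-.0433,.0964,-2.5)
```

```text
t 44.45 grasp [ 0.6295 -0.0421  0.2449] jaw -2.44 tilt [-0.0026  0.0009] turn 0.0011 shift [-0.0012  0.001   0.1485] q [-0.35  0.47  0.5   1.59 -0.24  1.15  0.16] w 37.9 F [ 0.2  0.3 -6.3]
```

Emit:
{"op": "apply_moves", "data": {
  "targets": [
    [-0.0012,0,0.03,0.001],
    [0,0,0.03,0],
    [0,0,0.03,0],
    [0,0,0.025,0],
    [0,0,0.015,0],
    [0,0,0.008,0],
    [0,0,0,0],
    [0,0,0,0],
    [0,0,0,0]
  ]
}}

```text
t: 45.35
tcp_pos: [0.6311, -0.0447, 0.1156]
tool_rot: [2.269, 2.17, 0.003]
contact_force: [-0.7, 0.9, -5.4]
gripper_width: 0.413
```

Run:
```python
from h import *
to(.6304,-.0433,.0964,-2.5)
```

```text
t 45.35 grasp [ 0.6311 -0.0447  0.1096] jaw -2.55 tilt [0.0022 0.0001] turn -0.0009 shift [ 0.0013 -0.0008  0.0132] q [-0.3   0.61  0.44  1.73 -0.32  0.88  0.23] w 38.0 F [-0.7  0.9 -5.4]
```

Emit:
{"op": "apply_moves", "data": {
  "targets": [
    [0.0013,0,0.006,-0.0009],
    [0,0,0.003,0],
    [0,0,0,0],
    [0,0,0,0]
  ]
}}

```text
t: 45.75
tcp_pos: [0.6302, -0.0433, 0.1052]
tool_rot: [-2.269, -2.172, 0.0]
contact_force: [0.6, -0.4, -5.3]
gripper_width: 0.416
```

Run:
```python
from h import *
to(.6304,-.0433,.0964,-2.5)
```

```text
t 45.75 grasp [ 0.6302 -0.0433  0.0992] jaw -2.51 tilt [-0.0003  0.    ] turn -0.0001 shift [0.     0.0002 0.0028] q [-0.3   0.62  0.43  1.74 -0.33  0.86  0.23] w 38.3 F [ 0.6 -0.4 -5.3]
```

Emit:
{"op": "apply_moves", "data": {
  "targets": [
    [0,0.0002,0.0015,0],
    [0,0,0.001,0],
    [0,0,0.0005,0],
    [0,0,0,0],
    [0,0,0,0]
  ]
}}

```text
t: 46.25
tcp_pos: [0.6306, -0.0434, 0.1025]
tool_rot: [2.269, 2.172, 0.0]
contact_force: [-1.3, 0.2, -3.2]
gripper_width: 0.411
```

Emit:
{"op": "apply_moves", "data": {
  "targets": [
    [0,0,0.0006,0],
    [0,0,0,0],
    [0,0,0,0]
  ]
}}

```text
t: 46.55
tcp_pos: [0.6306, -0.0435, 0.1024]
tool_rot: [2.27, 2.172, 0.001]
contact_force: [-3.6, -0.3, 5.8]
gripper_width: 0.413
```

Emit:
{"op": "apply_moves", "data": {
  "targets": [
    [0,0,0,0],
    [0,0,0,0],
    [0,0,0,0],
    [0,0,0,0],
    [0,0,-0.03,0],
    [0,0,-0.04,0],
    [0,0,-0.04,-0.144],
    [0,0,-0.02,-0.144],
    [0,0,0,-0.144],
    [0,0,0,-0.144],
    [0,0,0,-0.144],
    [0,0,0,-0.144]
  ],
  "hand": 75
}}

```text
t: 47.75
tcp_pos: [0.6305, -0.0433, 0.2317]
tool_rot: [1.143, 2.926, 0.0]
contact_force: [-0.4, -0.6, -0.9]
gripper_width: 0.747
```

Emit:
{"op": "apply_moves", "data": {
  "targets": [
    [0,0,0,-0.144],
    [0,0,0,-0.144],
    [0,0,0,-0.144],
    [0,0,0,-0.144],
    [0,0,0,-0.144],
    [0,0,0,-0.144],
    [0,0,0,0]
  ]
}}

```text
t: 48.45
tcp_pos: [0.6305, -0.0436, 0.2317]
tool_rot: [-0.181, 3.136, 0.0]
contact_force: [-0.1, -0.0, 0.1]
gripper_width: 0.749
```

Run:
```python
from h import *
to(.4217,.2703,.092,96.5)
```

```text
t 48.45 grasp [ 0.6305 -0.0436  0.2257] jaw 96.62 tilt [0.0001 0.0002] turn 0.0021 shift [0.1719 0.3355 0.1337] q [-0.06  0.46  0.07  1.58 -0.04  1.1   1.7 ] w 68.9 F [-0.1 -0.   0.1]
```

Emit:
{"op": "apply_moves", "data": {
  "targets": [
    [0.0191,0.0373,0,0.002],
    [0.0191,0.0373,0,0],
    [0.0191,0.0373,0,0],
    [0.0191,0.0373,0,0],
    [0.0191,0.0373,0,0],
    [0.0191,0.0373,0,0],
    [0.0191,0.0373,0,0],
    [0.0191,0.0373,0,0],
    [0.0191,0.0373,0,0],
    [0,0,0,0],
    [0,0,0.03,0],
    [0,0,0.02,0]
  ]
}}

```text
t: 49.65
tcp_pos: [0.4223, 0.2711, 0.181]
tool_rot: [-0.169, 3.136, 0.0]
contact_force: [-0.3, -0.7, -0.2]
gripper_width: 0.748
```

Emit:
{"op": "apply_moves", "data": {
  "targets": [
    [0,0,0,0],
    [0,0,0,0],
    [0,0,0,0]
  ]
}}

```text
t: 49.95
tcp_pos: [0.423, 0.2714, 0.1829]
tool_rot: [-0.172, 3.135, 0.002]
contact_force: [0.1, -0.4, 0.6]
gripper_width: 0.748
```

Run:
```python
from h import *
to(.4217,.2703,.0917,96.5)
```

```text
t 49.95 grasp [0.423  0.2714 0.1769] jaw 96.29 tilt [0.0014 0.0011] turn -0.0036 shift [ 0.0014 -0.0009  0.0852] q [-0.61  0.32 -0.08  1.95  0.03  0.88  0.97] w 68.8 F [ 0.1 -0.4  0.6]
```

Emit:
{"op": "apply_moves", "data": {
  "targets": [
    [0.0012,-0.0009,0.03,-0.0036],
    [0,0,0.03,0],
    [0,0,0.018,0],
    [0,0,0.006,0],
    [0,0,0,0],
    [0,0,0,0],
    [0,0,0,0],
    [0,0,0,0]
  ]
}}

```text
t: 50.75
tcp_pos: [0.4217, 0.2704, 0.0986]
tool_rot: [-0.18, 3.135, 0.001]
contact_force: [-1.3, -0.1, 1.0]
gripper_width: 0.752
```

Run:
```python
from h import *
to(.4217,.2703,.0917,96.5)
```

```text
t 50.75 grasp [0.4217 0.2704 0.0926] jaw 96.59 tilt [0.0013 0.001 ] turn 0.0016 shift [-0.     -0.0001  0.0009] q [-0.62  0.43 -0.08  2.04  0.05  0.67  0.96] w 69.2 F [-1.3 -0.1  1. ]
```

Emit:
{"op": "apply_moves", "data": {
  "targets": [
    [0,0,0,0.0015],
    [0,0,0,0],
    [0,0,0,0],
    [0,0,0,0],
    [0,0,0,0],
    [0,0,0,0],
    [0,0,0,0],
    [0,0,0,0]
  ],
  "hand": 0,
  "force": 35
}}

```text
t: 51.55
tcp_pos: [0.4212, 0.2703, 0.0978]
tool_rot: [-0.179, 3.136, 0.0]
contact_force: [-0.4, 2.0, 1.1]
gripper_width: 0.477
```

Run:
```python
from h import *
to(.5709,-.0195,.0917,96.5)
```

```text
t 51.55 grasp [0.4212 0.2703 0.0918] jaw 96.52 tilt [0.0001 0.0003] turn 0.0003 shift [-1.160e-01 -3.049e-01  1.000e-04] q [-0.62  0.43 -0.08  2.04  0.05  0.67  0.96] w 43.9 F [-0.4  2.   1.1]
```

Emit:
{"op": "apply_moves", "data": {
  "targets": [
    [0,0,-0.02,0],
    [0,0,-0.04,0],
    [0,0,-0.045,0],
    [0,0,-0.045,0],
    [0,0,0,0],
    [-0.0145,-0.0381,0,0],
    [-0.0145,-0.0381,0,0],
    [-0.0145,-0.0381,0,0],
    [-0.0145,-0.0381,0,0],
    [-0.0145,-0.0381,0,0],
    [-0.0145,-0.0381,0,0],
    [-0.0145,-0.0381,0,0]
  ]
}}

```text
t: 52.75
tcp_pos: [0.5514, 0.0146, 0.2455]
tool_rot: [0.178, -3.133, 0.001]
contact_force: [1.2, 0.6, -6.2]
gripper_width: 0.476
```

Emit:
{"op": "apply_moves", "data": {
  "targets": [
    [-0.0145,-0.0381,0,0],
    [0,0,0,0],
    [0,0,0,0],
    [0,0,0,0]
  ]
}}

```text
t: 53.15
tcp_pos: [0.5698, -0.0188, 0.2461]
tool_rot: [0.18, -3.133, -0.001]
contact_force: [-0.5, 1.0, -6.6]
gripper_width: 0.476
```

Run:
```python
from h import *
to(.5705,-.0195,.0917,96.5)
```

```text
t 53.15 grasp [ 0.5698 -0.0188  0.2401] jaw 96.56 tilt [-0.0032  0.0003] turn 0.001 shift [-0.0006 -0.0008  0.1484] q [-0.13  0.35  0.09  1.72 -0.04  1.07  1.66] w 43.8 F [-0.5  1.  -6.6]
```

Emit:
{"op": "apply_moves", "data": {
  "targets": [
    [0,0,0.03,0],
    [0,0,0.03,0],
    [0,0,0.03,0],
    [0,0,0.025,0],
    [0,0,0.015,0],
    [0,0,0.008,0],
    [0,0,0,0],
    [0,0,0,0],
    [0,0,0,0]
  ]
}}

```text
t: 54.05
tcp_pos: [0.5717, -0.0193, 0.1108]
tool_rot: [-0.179, 3.135, 0.0]
contact_force: [-0.5, 1.1, -6.9]
gripper_width: 0.474
```

Run:
```python
from h import *
to(.5705,-.0195,.0917,96.5)
```

```text
t 54.05 grasp [ 0.5717 -0.0193  0.1048] jaw 96.53 tilt [0.0019 0.0002] turn 0.0005 shift [ 0.0012 -0.      0.0131] q [-0.11  0.5   0.08  1.87 -0.05  0.77  1.67] w 43.6 F [-0.5  1.1 -6.9]
```

Emit:
{"op": "apply_moves", "data": {
  "targets": [
    [0,0,0.006,0],
    [0,0,0.004,0],
    [0,0,0,0],
    [0,0,0,0]
  ]
}}

```text
t: 54.45
tcp_pos: [0.5709, -0.0196, 0.0996]
tool_rot: [0.178, -3.136, -0.0]
contact_force: [0.6, 1.1, -6.7]
gripper_width: 0.475
```

Run:
```python
from h import *
to(.5705,-.0195,.0917,96.5)
```

```text
t 54.45 grasp [ 0.5709 -0.0196  0.0936] jaw 96.51 tilt [-0.0003  0.    ] turn 0.0001 shift [0.0004 0.0002 0.0019] q [-0.11  0.52  0.07  1.87 -0.05  0.75  1.68] w 43.7 F [ 0.6  1.1 -6.7]
```

Emit:
{"op": "apply_moves", "data": {
  "targets": [
    [0.0003,0,0.001,0],
    [0,0,0.0008,0],
    [0,0,0.0006,0],
    [0,0,0,0],
    [0,0,0,0]
  ]
}}

```text
t: 54.95
tcp_pos: [0.5709, -0.0196, 0.0978]
tool_rot: [-0.178, 3.136, 0.0]
contact_force: [-1.9, 1.1, 2.6]
gripper_width: 0.473
```

Down on the floor of the bin. Release, rise, and retreat toward the robot side/left so the cameras see the bin.

Emit:
{"op": "apply_moves", "data": {
  "targets": [
    [0,0,0,0],
    [0,0,0,0],
    [0,0,0,0],
    [0,0,0,0],
    [0,0,-0.03,0],
    [0,0,-0.04,0],
    [0,0,-0.04,0],
    [0,0,-0.04,0],
    [0.0145,0.0381,0,0],
    [0.0145,0.0381,0,0],
    [0.0145,0.0381,0,0],
    [0.0145,0.0381,0,0]
  ],
  "hand": 75
}}

```text
t: 56.15
tcp_pos: [0.495, 0.1264, 0.2476]
tool_rot: [-0.178, 3.136, 0.0]
contact_force: [-0.5, -0.2, 0.0]
gripper_width: 0.75
```

Emit:
{"op": "apply_moves", "data": {
  "targets": [
    [0.0145,0.0381,0,0],
    [0.0145,0.0381,0,0],
    [0.0145,0.0381,0,0],
    [0.0145,0.0381,0,0],
    [0,0,0,0],
    [0,0,0,0],
    [0,0,0,0]
  ]
}}

```text
t: 56.85
tcp_pos: [0.4214, 0.269, 0.2473]
tool_rot: [-0.176, 3.137, -0.001]
contact_force: [-0.5, -0.9, 0.4]
gripper_width: 0.749
```

Run:
```python
from h import *
for nm in('top','side'):
  im=get_image(nm);w=cloud(im)
  save(im,nm+'9.png',(230,120,570,380) if nm=='top' else (200,130,560,470),2 if nm=='top' else 1.6)
  w0=np.load(nm+'0.npy')
  for tag,W in(('before',w0),('after',w)):
    P=W[~np.isnan(W[...,0])]
    for n,c,z0 in(('tube',(.571,-.0195),.109),('hexbar',(.631,-.043),.116),('spindle',(.624,.0172),.129)):
      q=P[(np.hypot(P[:,0]-c[0],P[:,1]-c[1])<.035)&(P[:,2]>z0-.008)&(P[:,2]<z0+.012)]
      (x,y),r=cv2.minEnclosingCircle(q[:,:2].astype(np.float32)); print(nm,tag,n,np.round([x,y,r],4),np.round((np.percentile(q,2,0)+np.percentile(q,98,0))/2,4))
  P=w[~np.isnan(w[...,0])]
  q=P[(abs(P[:,0]-.5)<.085)&(abs(P[:,1]+.31)<.06)&(P[:,2]>.013)&(P[:,2]<.07)]
  print(nm,'block',np.percentile(q[:,2],98),cv2.minAreaRect(q[:,:2].astype(np.float32)))
  for l in('bearing','scanner','carton'):
    for r in finder.silhouettes(l,im)[:1]:
      q=w[r['mask']];print(nm,l,round(float(r['p']),2),np.round(np.nanmedian(q,0),3))
```

```text
top before tube [ 0.5712 -0.0197  0.0221] [ 0.5709 -0.0201  0.1086]
top before hexbar [ 0.6319 -0.0434  0.0219] [ 0.6311 -0.043   0.1159]
top before spindle [0.625  0.0167 0.0135] [0.6247 0.0167 0.1299]
top after tube [ 0.5727 -0.0219  0.0224] [ 0.5718 -0.0211  0.1087]
top after hexbar [ 0.6313 -0.0432  0.0223] [ 0.6311 -0.0431  0.1167]
top after spindle [0.6233 0.0162 0.0135] [0.6232 0.0167 0.129 ]
top block 0.062158040572919765 ((0.533161997795105, -0.3108220398426056), (0.11203077435493469, 0.09778712689876556), 89.92608642578125)
top bearing 0.87 [ 0.427 -0.03   0.016]
top scanner 0.91 [ 0.754 -0.293  0.027]
top carton 0.93 [0.723 0.254 0.045]
side before tube [ 0.5705 -0.0187  0.0227] [ 0.5697 -0.0191  0.1058]
side before hexbar [ 0.6307 -0.0416  0.0227] [ 0.6303 -0.0422  0.1133]
side before spindle [0.6235 0.0179 0.0147] [0.6229 0.018  0.1261]
side after tube [ 0.5723 -0.0202  0.0234] [ 0.5702 -0.0211  0.1057]
side after hexbar [ 0.632  -0.0411  0.0233] [ 0.6303 -0.0421  0.1133]
side after spindle [0.6235 0.0196 0.0163] [0.622  0.0177 0.126 ]
side block 0.05889112740998451 ((0.49838128685951233, -0.3079630434513092), (0.10847854614257812, 0.03219931572675705), 85.981201171875)
side bearing 0.64 [ 0.424 -0.034  0.014]
side scanner 0.73 [ 0.744 -0.307  0.023]
side carton 0.56 [0.713 0.243 0.035]
```

View pics/top9.png

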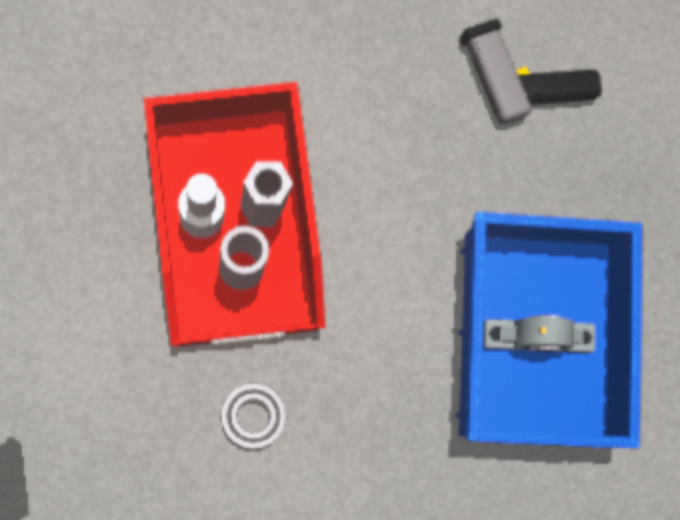

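View pics/side9.png

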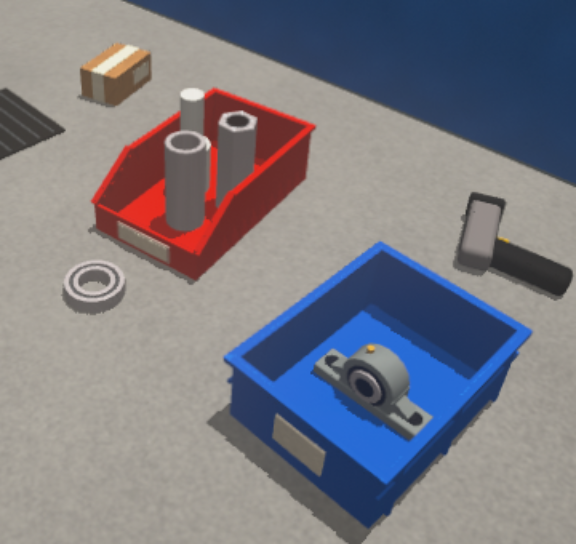

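```bash
python3 -c "
from plant import robot
print(robot.sign_off())"
```

```text
the job is handed in; nothing more can be done
None
```

The job is done and handed in at about 57 s of the 136 s allowed. I stood the tube, hexbar and spindle on the mat, set the pillow block in the blue tote, and put the three parts back in the bin in reverse order. Each part was lowered until the wrist force showed contact before I let go; contact stayed under about 10 N.

**Last checks (both cameras):**
- **Parts in the bin:** all three stand upright. Compared with the first pictures, the hexbar is within about 1 mm of its spot. The spindle moved about 1–2 mm and the tube about 1–2.5 mm, roughly the 2 mm camera calibration.
- **Pillow block:** it sits on its base near the middle of the tote, with its top at about 60 mm as expected. The top camera's fitted outline of it was wrong because part of the tote got into the measurement. The side camera's fit (108 × 32 mm) and both pictures agree it is placed correctly.
- **Bearing, scanner and carton:** the side camera shows all three unchanged. The top camera agrees for the bearing and scanner, within 2 mm. It gave no first reading for the carton, so there is nothing to compare there.

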